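# Slide the top blank off the stack into the drilling jig

### The arm

A 6-joint arm with a two-finger parallel gripper is mounted at the origin on the work surface. World frame = base frame: x ahead of the robot, y to its left, z up, the work surface at z = 0. Lengths are in mm, angles in rad, forces in N, time in s.
With the tool pointing down it reaches from about 300 to 775 mm from the base axis. Payload 14.6 kg.
Tool frame: the origin (TCP) lies on the centre line of the jaws, within the pads' length; the fingertips stand 19 mm ahead of it and the grasp point (between the pads) is the TCP (bot.tip_reach is the distance from the TCP to the fingertips, in mm); z points along the fingers, y is the line along which they close (so a half turn about z gives the same grasp; the last joint's range is limited). The gripper opens to 85 mm and grips with 20 to 120 N. Pads are 22 mm wide; open, the fingers measure 114 mm over their backs; the gripper's body (76 mm by 85 mm) begins 54 mm behind the grasp point. The pads swing forward as they close: fully open they stand 13 mm farther back than shut.
Start: joints at [-0.067, 0.3, 1.521, -0, 1.321, -0.067], TCP at [549.991, -0.002, 250.281] pointing down, gripper open.
Joint ranges: [-3.03, 3.03], [-0.79, 2.21], [0.23, 2.52], [-1.04, 4.18], [0, 3.07], [-2.55, 2.55]. Speed limits (rad/s): [2.22, 2.22, 2.57, 3.14, 3.14, 3.14].

### API

Orientations are given as a unit quaternion [w, x, y, z].
In Python, from rig import bot gives the robot as it stands. Calls block until the motion is done:
- bot.move_to(position, orientation): joint-space move of the TCP to a pose.
- bot.servo_line(position, attitude=None, speed=150, until_force=None): straight line of the TCP; attitude=None keeps the orientation; speed is the mean speed in mm/s. With until_force (N) it stops when the force on the tool has changed by that much, and returns True; else False.
- bot.move_joints(angles): joint-space move.
- bot.move_gripper(opening, grip_force=None): finger opening in mm; grip_force is the grip in N (None keeps the last); returns when the fingers have stopped.
- bot.dwell(seconds).
- bot.ik(position, orientation): joint angles nearest the present ones, or None.
- bot.read_state(): the state.
- bot.read_camera(name): name is "scene" or "side" or "wrist"; returns a dict with "image" (480x640x3 uint8, blue, green, red), "depth" (480x640 float32, mm along the optical axis (not along the pixel's ray), 0 where there is no reading), "fovy" (degrees; the focal length in pixels is half the picture's height over the tangent of half this angle, whatever the lens; pixels are square), "cx", "cy" (the principal point, pixels), "eye" and "attitude" of the camera in the world; the wrist camera has in their place "mount" (4x4, takes a point from camera to tool coordinates, whose origin is the TCP and whose axes are the flange's). Camera axes: x right, y down, z forward; pixel columns grow to the right and rows downward; lengths in mm; the calibration is good to about 2 mm. The wrist camera is an equidistant fisheye: a pixel r from the principal point sees the ray r / f radians off the axis. A picture is of the moment at which its call begins: read the wrist's pose just before it.
A pose or a line that the arm cannot do raises bot.MotionError and nothing moves.
- bot.finish_job(): hands the job in, once; it reports no verdict.
The state is a dict: "clock": time; "joint_positions": joint angles; "qvel": joint speeds; "effort": joint torques, N m; "ee_pos": TCP position; "tool_rot": TCP orientation; "ft_force": force on the tool from outside, world axes, zero at the start; "moment": the same for the moment, N m; "grip_width": finger opening in mm.
Only numpy, scipy, OpenCV 4.12 (cv2) and the standard library are available. Lean on these libraries where they do the work, as an engineer would, in place of code of your own. Each camera call takes 0.05 s, during which the arm holds its last target. There are 200 camera calls.

### The job

Load the drilling jig: slide the top aluminium blank sideways off the stack and across onto the nest without lifting it, leaving the three blanks below lying as they are, and press it against the end stop with a light steady push of about 10 N for a good second, feeling for its jaw, which is set differently each time. Then push it across against the side fence with the same light push for a good second, so that it is left lying flat and square against both jaws. Go gently: it must never press on a stop with more than 15 N, and the fittings standing on the jig stay where they are.

Things in the scene. Friction and masses are not known exactly. Their poses are not given: they have to be found in the camera images.
- jig: Fixed drilling jig, origin on the bench. Dark steel base plate 12 mm thick (own x -95..115, y -170..150 mm) with a raised grey nest block, flat top 40 mm above the bench (x -80..110, y -20..145 mm). The stack stands on the base at about x 0, y -95 mm, 30 mm short of the nest; its top blank lies 2 mm above nest level. Own y runs from stack to nest, own x away from the robot; yaw within 0.4 rad.
- end_stop: Rigid dark steel block 70 x 24 x 16 mm high, bolted on the nest beyond its free end. Origin: middle of the lower edge of its face towards the stack (own -y; axes as the jig's). A bright steel jaw 60 mm wide is locked standing 1 to 12 mm out of this face, set anew each time and not measured: feel for it. A blank against the jaw has its centre 45 mm before the jaw, 46 to 57 mm before the origin.
- side_fence: Rigid dark steel bar 100 (own y) x 20 x 16 mm high, bolted on the nest on the side away from the robot. Origin: middle of the lower edge of its face towards the robot (own -x; axes as the jig's). A bright jaw 90 mm long is locked standing 1 to 12 mm out of it, not measured. A blank against the jaw has its centre 55 mm before it, 56 to 67 mm before the origin; slid straight in, it passes 5 to 38 mm clear.
- blank_top: One of four equal aluminium blanks, a plain, smooth, lightly oiled flat plate 110 (own x) x 90 (own y) x 10 mm thick (z), 0.2-0.4 kg; origin at the centre of its underside. Top of the stack: underside 42, top face 52 mm above the bench (40 and 50 mm once on the nest), a few mm and degrees out of line with those below.
- blank_second: One of four equal aluminium blanks, a plain, smooth, lightly oiled flat plate 110 (own x) x 90 (own y) x 10 mm thick (z), 0.2-0.4 kg; origin at the centre of its underside. Second from the top, underside at 32 mm, top face at 42 mm.
- blank_third: One of four equal aluminium blanks, a plain, smooth, lightly oiled flat plate 110 (own x) x 90 (own y) x 10 mm thick (z), 0.2-0.4 kg; origin at the centre of its underside. Third from the top, underside at 22 mm.
- blank_bottom: One of four equal aluminium blanks, a plain, smooth, lightly oiled flat plate 110 (own x) x 90 (own y) x 10 mm thick (z), 0.2-0.4 kg; origin at the centre of its underside. The lowest, lying on the jig's base plate, underside at 12 mm.
- adapter: Bystander: brass hose adapter, 30 mm wide, 35 mm high, standing on the jig's base plate on the robot's side of the stack; origin under its foot.
- ferrule: Bystander: short steel tube 26 mm in diameter, 30 mm high, standing on the jig's base plate on the robot's side of the stack; origin under its foot.

How it is judged (in metres and radians):
On the way, in this order (a step that is already met when the one before it is completed fails the run):
1. the blank, flat on the nest, is pressed against the end stop with 4 to 15 N for 0.6 s (contact force between blank_top and end_stop between 4 and 15 N and y of blank_top in the frame of end_stop between -0.0585 and -0.0445 m and height (world z) of blank_top between 0.038 and 0.0415 m and angle between blank_top's own z axis and vertical below 0.03 rad), for 0.6 s.
2. then it is pressed against the side fence with 4 to 15 N for 0.6 s, still no more than 13 mm from the end stop block (contact force between blank_top and side_fence between 4 and 15 N and y of blank_top in the frame of end_stop between -0.0585 and -0.0445 m and x of blank_top in the frame of side_fence between -0.0685 and -0.0545 m and height (world z) of blank_top between 0.038 and 0.0415 m and angle between blank_top's own z axis and vertical below 0.03 rad), for 0.6 s.
At the end, for the whole second after the job is handed in: The top blank lies at rest, flat on the nest, square to the jig within 0.04 rad, its edges 0 to 13 mm from the end stop block and the side fence bar (where their jaws stand); the other three blanks are within 5 mm of their start, the two fittings on the jig within 10 mm (y of blank_top in the frame of end_stop between -0.0585 and -0.0445 m and x of blank_top in the frame of side_fence between -0.0685 and -0.0545 m and height (world z) of blank_top between 0.038 and 0.0415 m and angle between blank_top's own z axis and vertical below 0.03 rad and angle between the x axis of blank_top and the x axis of jig, either way round below 0.04 rad and linear speed of blank_top below 0.01 m/s and distance of each of blank_second, blank_third, blank_bottom from where it was at the start of the episode below 0.005 m and distance of each of adapter, ferrule from where it was at the start of the episode below 0.01 m); the robot touches nothing.
It fails at once if the blank presses on the end stop with more than 15 N (contact force between blank_top and end_stop above 15 N).
It fails at once if the blank presses on the side fence with more than 15 N (contact force between blank_top and side_fence above 15 N).
It fails at once if the top blank is lifted (20 mm above its start) or tipped more than 0.25 rad (height (world z) of blank_top above 0.062 m or angle between blank_top's own z axis and vertical above 0.25 rad).
It fails at once if a lower blank is shifted more than 5 mm (distance of any of blank_second, blank_third, blank_bottom from where it was at the start of the episode above 0.005 m).
It fails at once if a fitting on the jig is shifted more than 10 mm (distance of any of adapter, ferrule from where it was at the start of the episode above 0.01 m).
It also fails if it takes over 67 s, if anything falls off the work surface, if the arm or the gripper's body presses on something with over 40 N, if the wrist force passes 120 N, or if a joint passes its speed limit or range.

## Working session

There is one attempt and no reset: what is moved stays moved. The work goes in short steps, each a Python script; the robot and the scene stay as the last script left them, time stands still between calls to the robot, and variables do not carry over. Pictures are saved under pics/ and viewed, on a budget of 10 in all, crops included, one or two more only if the job needs it, and the job is handed in when it is done.

```bash
ls; mkdir -p pics; python3 - <<'E'
from rig import bot
import cv2,numpy as np,pickle
d={}
for n in("scene","side","wrist"):
    c=bot.read_camera(n); d[n]=c; cv2.imwrite(f"pics/{n}0.png",c["image"])
    print(n,{k:c[k] for k in c if k not in("image","depth")})
pickle.dump(d,open("c0.pkl","wb")); print(bot.read_state())
E
```

```text
pics
scene {'fovy': 44.89973756971275, 'cx': 320.05831924927134, 'cy': 236.62311251444763, 'eye': array([726.83931312, 349.38826408, 693.83307224]), 'attitude': array([-0.06002143,  0.19189841,  0.94152476, -0.27037669])}
side {'fovy': 49.07472225106811, 'cx': 321.11185521358055, 'cy': 237.4533195392462, 'eye': array([294.22334897, 423.65972059, 490.18433315]), 'attitude': array([ 0.11780983, -0.26222936,  0.87083709, -0.39874725])}
wrist {'fovy': 65.70646984690485, 'cx': 309.25624706914175, 'cy': 243.85937644389202, 'mount': array([[-1.15659715e-03, -9.57286796e-01, -2.89137774e-01,
         7.34810346e+01],
       [ 9.99999289e-01, -1.02286867e-03, -6.13609390e-04,
         8.29999551e-02],
       [ 2.91650196e-04, -2.89138278e-01,  9.57287298e-01,
        -1.23666720e+02],
       [ 0.00000000e+00,  0.00000000e+00,  0.00000000e+00,
         1.00000000e+00]])}
{'clock': 0.15, 'joint_positions': array([-6.66025233e-02,  3.00350622e-01,  1.52142737e+00, -3.43970442e-05,
        1.32073134e+00, -6.66018982e-02]), 'qvel': array([-0.00169058, -0.00156875, -0.00190479, -0.00052299, -0.00106122,
       -0.00117467]), 'effort': array([ 1.15317634e-03, -5.43663168e+01, -3.61884356e+01, -9.07762978e-05,
        3.16729136e-03,  4.75633647e-05]), 'ee_pos': array([ 5.49835463e+02, -8.88394449e-04,  2.49852433e+02]), 'tool_rot': array([-3.33974600e-04,  7.07103913e-01,  7.07109501e-01, -3.14346488e-04]), 'ft_force': array([0.20296853, 0.22698283, 1.18229101]), 'moment': array([ 0.0027811 , -0.03373045,  0.00410459]), 'grip_width': 85.12679925980865}
```

View pics/scene0.png

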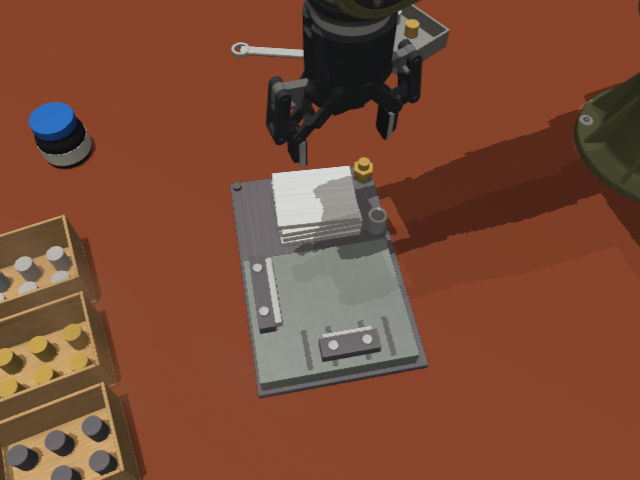

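View pics/wrist0.png

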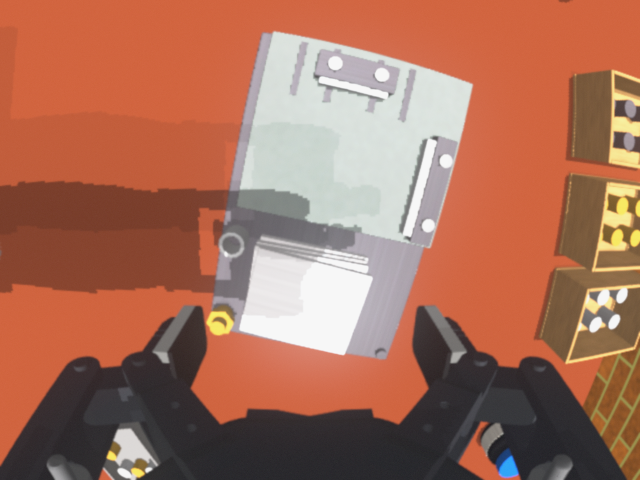

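```bash
cat > h.py <<'E'
import numpy as np,cv2
from scipy.spatial.transform import Rotation as R
def wpts(c,pos,q):
    """world xyz (480x640x3) of a wrist picture"""
    f=240/np.tan(np.radians(c["fovy"]/2)); v,u=np.mgrid[0:480,0:640].astype(float)
    du,dv=u-c["cx"],v-c["cy"]; r=np.hypot(du,dv)+1e-9; t=r/f
    p=np.stack([np.tan(t)*du/r,np.tan(t)*dv/r,np.ones_like(r)],-1)*c["depth"][...,None]
    M=c["mount"]; p=p@M[:3,:3].T+M[:3,3]
    P=p@R.from_quat(np.roll(q,-1)).as_matrix().T+pos
    P[c["depth"]==0]=np.nan
    return P
def rect(P,m):
    n,l,s,_=cv2.connectedComponentsWithStats(m.astype(np.uint8),connectivity=4)
    out=[]
    for i in range(1,n):
        if s[i,4]>150:
            q=P[l==i]; (c,wh,a)=cv2.minAreaRect(q[:,:2].astype(np.float32))
            out.append((s[i,4],s[i,:4],np.round(c,1),np.round(wh,1),round(a,2),np.round(np.median(q[:,2]),1)))
    return out
E
python3 - <<'E'
import pickle,numpy as np,cv2
from h import *
c=pickle.load(open("c0.pkl","rb"))["wrist"]
P=wpts(c,np.array([549.835,0,249.85]),[-3.34e-4,.707104,.7071095,-3.14e-4])
for u,v in((300,310),(300,170),(360,62),(430,190),(232,244),(220,322),(330,330),(150,400)): print(u,v,P[v,u].round(1))
z=P[...,2]; X=P[...,0]
roi=np.zeros(z.shape,bool); roi[20:370,200:500]=1
for lo,hi in((36.5,44),(46.5,62),(5,17),(26,36)):
    print(lo,hi)
    for r in rect(P,roi&(z>lo)&(z<hi)): print(*r)
im=cv2.resize(c["image"][20:370,205:485],None,fx=1.7,fy=1.7,interpolation=cv2.INTER_CUBIC); cv2.imwrite("pics/crop.png",im)
E
```

```text
300 310 [540.5 -90.   52.7]
300 170 [541.3  41.8  39.6]
360 62 [592.2 137.1  57.8]
430 190 [657.8  27.3  54. ]
232 244 [470.5 -34.8  15.3]
220 322 [ 458.3 -108.7   46. ]
330 330 [ 570.  -113.1   51.6]
150 400 [512.7  16.6 311.2]
36.5 44
29893 [236  32 237 216] [592.1  69.3] [166.  190.9] 77.56 40.1
338 [218 231  27  27] [475.1 -27.5] [25.8 24.7] 15.56 41.5
496 [266 247 102  26] [557. -42.] [ 6.7 98.9] 78.48 41.5
46.5 62
2710 [314  49  86  50] [589.5 126.9] [30.4 70.2] 78.27 56.0
3364 [401 136  57 111] [657.1  26.8] [100.3  29.2] 77.36 55.6
9581 [240 247 132 108] [544.1 -84.8] [ 91.5 110.6] 74.85 51.9
5 17
12685 [212  32 212 326] [571.6  -0.6] [320.1 210.9] 77.56 12.0
26 36
467 [256 241 112  23] [552.3 -38.1] [  2.7 110.4] 79.04 31.5
305 [207 308  28  25] [ 456.1 -112.5] [25.4 26.4] 64.99 34.6
```

View pics/crop.png

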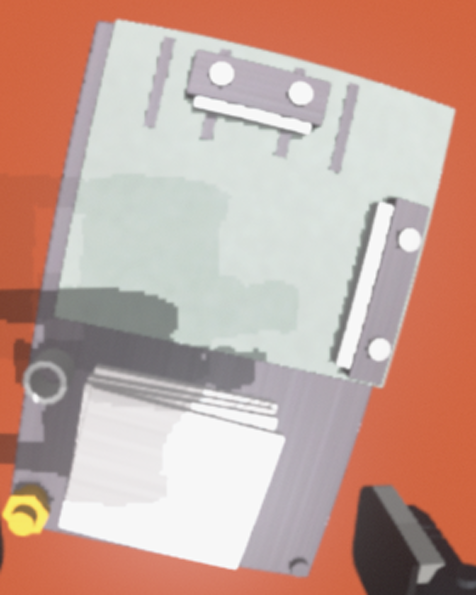

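The end stop, side fence, nest and blank all match their nominal sizes. Jig yaw is -12.4°, with its origin near (564, 11). I'll find the fingertip height on the bench behind the jig, then push with both fingers.

```bash
cat >> h.py <<'E'
YAW=np.radians(-12.44); O=np.array([564.,11.3]); c_,s_=np.cos(YAW),np.sin(YAW); RJ=np.array([[c_,-s_],[s_,c_]])
def W(x,y,z): return np.r_[O+RJ@[x,y],z]
def own(p): return RJ.T@(np.asarray(p)[:2]-O)
def Q(extra=0):
    q=(R.from_euler("z",YAW+extra)*R.from_quat([.70710678,.70710678,0,0])).as_quat(); return np.roll(q,1)
def F(bot,n=5):
    f=[]
    for _ in range(n): f.append(bot.read_state()["ft_force"]); bot.dwell(.02)
    f=np.mean(f,0); return np.r_[RJ.T@f[:2],f[2]]
E
python3 - <<'E'
from rig import bot
from h import *
bot.move_gripper(60); print(bot.tip_reach, bot.read_state()["grip_width"])
bot.move_to(W(1.3,-192,60),Q())
f0=F(bot); print("f0",f0)
hit=bot.servo_line(W(1.3,-192,8),speed=15,until_force=3)
s=bot.read_state(); print(hit,s["ee_pos"],F(bot)-f0,s["clock"])
bot.servo_line(np.r_[s["ee_pos"][:2],s["ee_pos"][2]+46],speed=60)
s=bot.read_state(); print(s["ee_pos"],s["clock"],own(s["ee_pos"]),F(bot)-f0)
c=bot.read_camera("wrist"); cv2.imwrite("pics/w1.png",c["image"])
E
```

```text
19.0 59.991587639873856
f0 [-0.10086258  0.16409997  0.41350523]
True [ 523.95900223 -176.47841667   13.97978908] [-0.98230471  0.0211883   5.51247655] 4.2833
[ 523.7705216  -176.39380152   59.64130909] 5.2917 [   1.14748248 -191.95326865] [-0.11000871 -0.38445606 -0.3247098 ]
```

View pics/w1.png

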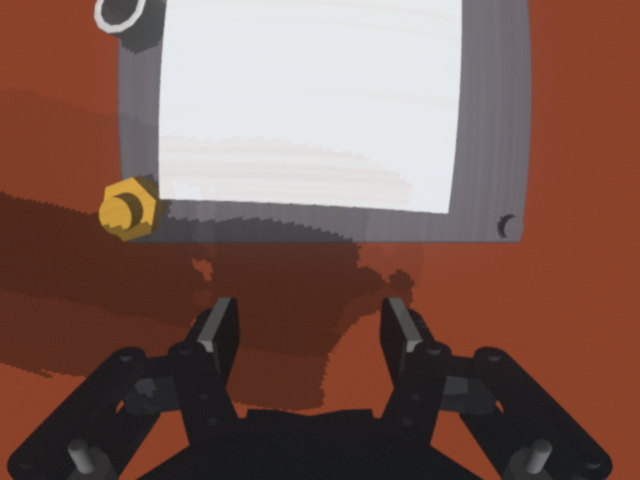

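The tips sit 14 mm below the TCP, so they are now at about 45.6 mm, above the second blank and inside the top blank's edge. The view shows a square approach, with the adapter (130,205) clear of the fingers. Next I'll push across and then feel for the end stop.

```bash
python3 - <<'E'
from rig import bot
from h import *
z=bot.read_state()["ee_pos"][2]
f0=F(bot)
bot.servo_line(W(1.3,-164,z),speed=40)
print("touch",bot.servo_line(W(1.3,-140,z),speed=15,until_force=8),F(bot)-f0)
for y in(-100,-60,-35,-18):
    h=bot.servo_line(W(1.3,y,z),speed=40,until_force=10); s=bot.read_state()
    print(h,own(s["ee_pos"]),s["ee_pos"][2],F(bot)-f0,s["clock"])
    if h: break
c=bot.read_camera("wrist"); cv2.imwrite("pics/w2.png",c["image"])
P=wpts(c,s["ee_pos"],s["tool_rot"]); zz=P[...,2]
for lo,hi in((46.5,62),(36,44)):
    for r in rect(P,(zz>lo)&(zz<hi)): print(*r,own(r[2]))
E
```

```text
touch False [-0.59553383 -0.34337168  0.01137749]
False [   1.2915611  -100.09529808] 59.5494045985212 [-0.23882735  0.01435552 -0.15461902] 9.3417
False [  1.35408963 -60.10251345] 59.6301490604614 [-0.67028757  0.15745511 -0.02583676] 10.575
False [  1.26227659 -34.92868196] 59.54958140210194 [-0.19261487 -0.67755258 -0.30520826] 11.4333
False [  1.25694181 -17.77710578] 59.557990308352906 [-0.04519282 -0.13474371  0.44115632] 12.0917
1753 [218   0 173  13] [585.4 114.2] [ 6.  62.5] 75.13 52.3 [ -1.2688482  105.09405323]
66569 [155  58 296 237] [570.9  49.9] [ 90.5 110.8] 77.61 50.0 [-1.57709818 39.18013223]
15334 [476  72  88 244] [657.3  26.8] [100.5  30.1] 77.55 55.4 [87.77054906 35.23451032]
742 [196 298  44  61] [531.    2.3] [13.8 22.3] 25.58 56.0 [-30.2864761  -15.89746412]
743 [380 298  43  61] [592.5 -11.5] [22.8 13.8] 40.29 55.8 [ 32.74239096 -16.12531655]
49742 [114   0 442 315] [590.3  59.8] [146.5 191.4] 77.76 40.1 [15.23480158 53.02679342]
6895 [226 365 168  53] [551.3 -52.2] [31.  81.5] 77.56 41.8 [  1.27715615 -64.74495248]
```

View pics/w2.png

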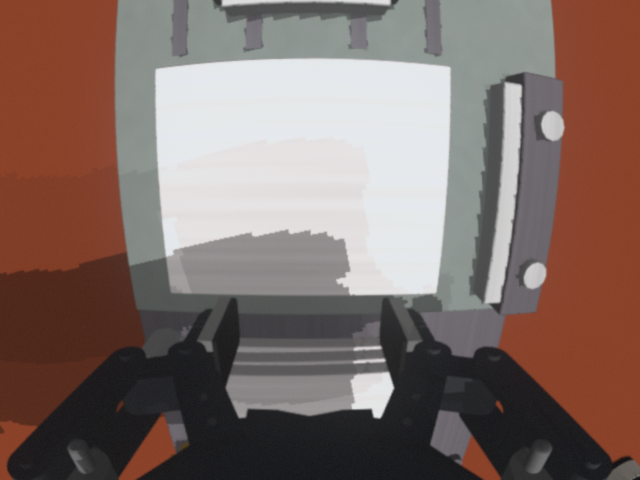

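The blank lies flat on the nest (top face at 50.0 mm), square, with its centre about 19 mm short of the jaw. Next is the end stop push.

```bash
cat >> h.py <<'E'
def press(bot,start,dirn,reach,axis,z,target=9.,hold=1.4,speed=4):
    """creep from start (own xy) along dirn until contact, trim the push to target N, hold, log"""
    f0=F(bot,8)[axis]; g=lambda n=3: f0-F(bot,n)[axis]
    start,dirn=np.array(start,float),np.array(dirn,float)
    h=bot.servo_line(W(*(start+dirn*reach),z),speed=speed,until_force=4)
    p=own(bot.read_state()["ee_pos"]); print("contact",h,p,g())
    if not h: return False
    d=(p-start)@dirn; n=0; t_ok=None; log=[]
    for _ in range(120):
        f=g(); t=bot.read_state()["clock"]; log.append(round(float(f),1))
        if abs(f-target)<2: t_ok=t_ok or t
        elif f<6 or f>13: t_ok=None
        if t_ok and t-t_ok>hold: break
        step=np.clip((target-f)*.01,-.1,.05)
        if abs(f-target)>1: d+=step; bot.servo_line(W(*(start+dirn*d),z),speed=3)
    print(log, own(bot.read_state()["ee_pos"]),t)
    return True
E
python3 - <<'E'
from rig import bot
from h import *
z=59.55
print(press(bot,(1.3,-18),(0,1),28,1,z))
E
```

```text
contact True [1.17267255 3.11173475] 0.9807719430624984
[1.4, 1.7, 2.1, 2.6, 4.1, 5.3, 5.7, 5.8, 5.5, 6.1, 6.3, 6.5, 7.0, 7.2, 6.8, 7.0, 7.0, 7.1, 7.4] [1.2789183  3.35576248] 22.6083
True
```

```bash
python3 - <<'E'
from rig import bot
from h import *
z=59.55; y=own(bot.read_state()["ee_pos"])[1]; d=3.36; t1=None; log=[]
while 1:
    f=-F(bot,3)[1]; t=bot.read_state()["clock"]; log.append(round(float(f),1))
    if f>8: t1=t1 or t
    if (t1 and t-t1>1.2) or len(log)>30: break
    if f<9: d+=.02; bot.servo_line(W(1.3,d,z),speed=3)
    if f>11: d-=.03; bot.servo_line(W(1.3,d,z),speed=3)
print(log,t)
bot.servo_line(W(1.3,-12,z),speed=25)
bot.servo_line(W(1.3,-12,100),speed=100)
for e in(-np.pi/2,np.pi/2):
    print(bot.ik(W(-95,55,100),Q(e)))
bot.move_to(W(-92,55,100),Q(-np.pi/2))
bot.servo_line(W(-92,55,z),speed=60)
s=bot.read_state(); print(own(s["ee_pos"]),s["ee_pos"][2],s["clock"],F(bot))
s=bot.read_state(); c=bot.read_camera("wrist"); cv2.imwrite("pics/w3.png",c["image"])
P=wpts(c,s["ee_pos"],s["tool_rot"]); zz=P[...,2]
for r in rect(P,(zz>46.5)&(zz<62)): print(*r,own(r[2]))
E
```

```text
[7.7, 5.6, 5.7, 5.5, 5.9, 6.1, 6.1, 6.0, 6.5, 6.8, 6.5, 7.0, 6.7, 6.9, 7.5, 7.6, 8.0, 7.7, 7.8, 7.8, 8.1, 8.1, 8.3, 8.0, 9.1] 29.8667
[ 1.00447606e-01  3.57268015e-01  1.83209972e+00 -4.44089210e-16
  9.52224923e-01  1.88836289e+00]
[ 1.00447606e-01  3.57268015e-01  1.83209972e+00 -4.44089210e-16
  9.52224923e-01 -1.25322976e+00]
[-91.85264896  55.0477831 ] 59.7450247025264 33.5667 [-0.1795983   0.05446574  0.03334237]
70591 [101   0 322 239] [570.5  85.1] [120.5  93.6] 77.42 50.3 [-9.55038968 73.46754424]
720 [196 298  44  61] [495.3 114.9] [22.6 13.9] 25.1 56.2 [-89.40428381  86.36853615]
718 [380 298  43  61] [481.2  53.5] [14.  22.7] 41.55 56.1 [-89.94663459  23.37269616]
```

View pics/w3.png

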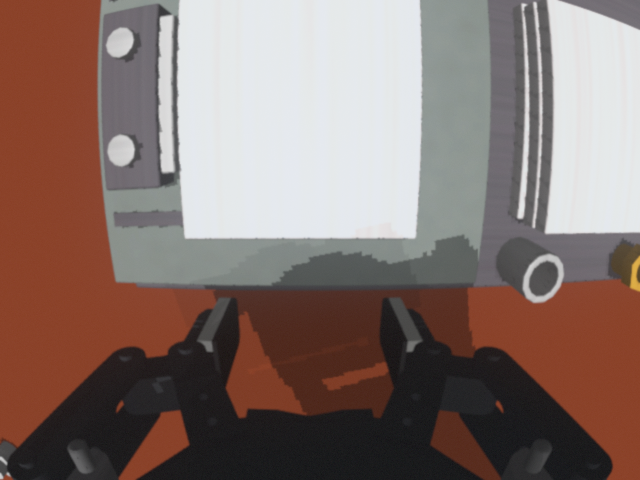

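The blank sits square against the end jaw (its left edge is at about u=178 in the picture, next to the jaw). The fingers stand clear of the ferrule (535,272). Next is the fence push.

```bash
python3 - <<'E'
from rig import bot
from h import *
z=59.55
print(bot.servo_line(W(-72,55,z),speed=50,until_force=8))
print(bot.servo_line(W(-58,55,z),speed=15,until_force=8))
print(press(bot,(-58,55),(1,0),20,0,z,target=9.5,hold=1.5))
E
```

```text
False
False
contact True [-47.20346792  54.89976189] -0.32052430183981306
[0.1, 0.1, 0.0, 0.4, -0.2, 0.9, 1.5, 2.4, 3.6, 4.5, 4.7, 6.0, 6.0, 5.8, 6.5, 5.7, 7.0, 7.2, 7.1, 7.0, 7.3, 7.4, 7.4, 7.1, 7.4, 8.2, 8.1, 8.2, 8.7, 9.0, 8.2, 8.2, 8.2] [-46.75393035  54.98045322] 47.5667
True
```

```bash
python3 - <<'E'
from rig import bot
from h import *
z=59.55
bot.servo_line(W(-85,55,z),speed=40)
bot.servo_line(W(-85,55,200),speed=150)
bot.move_to(W(0,-60,230),Q())
bot.dwell(.2)
s=bot.read_state(); c=bot.read_camera("wrist"); cv2.imwrite("pics/w4.png",c["image"])
P=wpts(c,s["ee_pos"],s["tool_rot"]); zz=P[...,2]
for lo,hi in((46.5,53),(53,60),(46.5,62),(40.8,44)):
  print(lo)
  for r in rect(P,(zz>lo)&(zz<hi)): print(*r,own(r[2]))
print(s["clock"])
E
```

```text
46.5
214 [574   0  18  53] [859.7  96.9] [ 6.9 56.1] 3.8 50.0 [270.31788737 147.28913663]
14629 [265  24 139 142] [593.6  54.4] [115.3 112. ] 76.84 50.1 [19.62057705 48.46445044]
376 [590  71  16  98] [ 8.6e+02 -7.0e-01] [  4.2 100.2] 0.24 49.8 [291.63555498  52.04520219]
387 [599 179  41  96] [ 869.  -105.7] [117.3  54.5] 57.51 49.7 [323.04305179 -48.55086703]
250 [554 371  39  33] [ 839.2 -322.3] [63.3 26.4] 19.15 49.7 [ 340.60204075 -266.48498989]
53
2004 [265   0  89  28] [588.8 124.2] [24.6 70.5] 77.93 55.8 [-1.02844178e-01  1.15591693e+02]
235 [579   0  19  52] [860.1  96.1] [ 7.  54.5] 4.42 56.6 [270.88082991 146.59408578]
3438 [400  53  35 120] [657.3  26.6] [99.7 28.8] 77.79 55.6 [87.81363248 35.0392059 ]
432 [595  71  15  98] [860.1  -0.9] [ 4.6 99.2] 0.93 56.5 [291.77629062  51.87143948]
435 [603 180  37  97] [ 867.1 -107.6] [114.5  50.2] 60.14 56.5 [321.59695228 -50.8155516 ]
46.5
20700 [265   0 170 173] [608.7  59.5] [142.8 138.3] 77.42 50.5 [33.26743385 56.69751181]
613 [574   0  66  55] [890.7  77.8] [ 47.2 104. ] 57.18 54.4 [304.7045403  135.31549475]
933 [590  70  21  99] [ 8.601e+02 -7.000e-01] [  5.  100.3] 0.51 54.4 [291.73320719  52.06674391]
935 [599 179  41  99] [ 868.8 -105.9] [117.7  54.5] 57.51 54.4 [322.89083079 -48.78925488]
190 [615 256  25  17] [ 902.3 -166.4] [ 2.6 60.1] 89.37 55.2 [ 368.63705784 -100.65237001]
456 [554 371  40  35] [ 840.9 -323.5] [64.7 29.8] 15.06 52.3 [ 342.52062891 -267.29060734]
40.8
284 [207 204  28  29] [475.7 -27.7] [25.4 24.1] 83.88 41.9 [-77.82563609 -57.1056947 ]
10898 [245 210 127  98] [543.1 -82.5] [ 90.7 110.2] 79.1 42.0 [ -0.20318653 -96.09999332]
51.5583
```

View pics/w4.png

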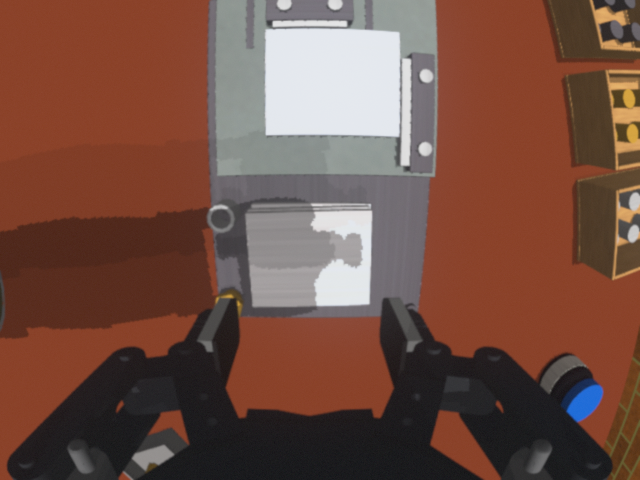

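```bash
python3 - <<'E'
from rig import bot
from h import *
s=bot.read_state(); c=bot.read_camera("wrist"); P=wpts(c,s["ee_pos"],s["tool_rot"]); z=P[...,2]
m=(abs(z-50)<3)&(c["image"].min(2)>0); m[:,:240]=0; m[:,410:]=0; m[180:]=0
o=(P[...,:2]-O)@RJ
bot_e=np.array([o[np.where(m[:,u])[0].max(),u] for u in range(275,395)])
left=np.array([o[v,np.where(m[v])[0].min()] for v in range(40,130)])
rob=lambda a,b:cv2.fitLine(np.float32(np.c_[a,b]),cv2.DIST_HUBER,0,.01,.01).ravel()
l=rob(bot_e[:,0],bot_e[:,1]); print("rear edge slope",l[1]/l[0],"y",l[3])
l=rob(left[:,1],left[:,0]); print("left edge slope",l[1]/l[0],"x",l[3])
# nest front edge as the reference
n=(abs(z-40)<3); e=np.array([o[np.where(n[:190,u])[0].max(),u] for u in range(235,395)])
l=rob(e[:,0],e[:,1]); print("nest edge slope",l[1]/l[0],"y",l[3])
E
```

```text
rear edge slope 0.0026539392 y 13.676236
left edge slope 0.0019006719 x -35.619114
nest edge slope 0.0027232678 y -19.532436
```

```bash
python3 -c "
from rig import bot
bot.finish_job(); print(bot.read_state()['clock'])"
```

```text
the job is handed in; nothing more can be done
the job is handed in; nothing more can be done
```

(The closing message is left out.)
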